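# Slip-angle test of a waxed plaster puck

## Task

Find the tilt at which the amber waxed puck slips: slowly raise the hinged slate board by its red grip just until the waxed puck slides down to the metal stop while the white raw puck stays where it is, and leave the board standing at that tilt. Then note the angle by sliding the blue-handled gauge along its rail towards the hinge until its steel rod bears lightly on the underside of the board, without forcing it, and let go there. Do not touch the pucks or move anything else on the table.

Things in the scene. Friction and masses are not known exactly. Their poses are not given: they have to be found in the camera images.
- stand: Fixed plywood base plate 260 x 420 x 12 mm of the slip tester. Origin on the table top, under the middle of the board's width. In its frame the hinge axis lies along x at y = -170, z = 30 mm; the board reaches from the hinge towards +y; the gauge rail runs along y at x = -130 mm, a white scale beside it.
- hinge (a point): Middle of the hinge axis (axes as the stand's: x along the hinge axis, y towards the board's free end, z up).
- board (a joint): Tilt of the slate board in rad: 0 lying flat, grows as the free end is raised, up to 0.8. Stiff hinge (about 1.8 N m of friction): the board stays at whatever tilt it is left. Lifting takes about 11 N at the red grip. The waxed puck slips somewhere between 0.32 and 0.49 rad, the raw one at a tilt at least 0.13 rad greater.
- board_under (a point): Point on the board's underside plane, 130 mm from the hinge axis, middle of the width; moves with the board: y along the board away from the hinge, z square to the board, up through it. The black slate board is 150 x 260 x 10 mm; its underside plane passes through the hinge axis. A metal stop 12 mm high crosses its top 30 to 38 mm from the hinge axis.
- board_grip (a point): In the red grip block standing on the board 235 mm from the hinge axis, middle of the width; the block is 22 mm (along the hinge axis) x 16 mm (along the board) and 40 mm tall above the board's top; the point lies 25 mm above the board's top, 35 mm above its underside. Turns with the board.
- waxed: Amber waxed plaster puck, 54 mm diameter, 20 mm high, loose on the board, about 150 mm from the hinge axis, beside the raw puck. Origin at the centre of its underside. Slid down to the stop its centre is 65 mm from the hinge axis.
- raw: White raw plaster puck, 54 mm diameter, 20 mm high, loose on the board beside the waxed one; must stay in place (within about 15 mm). Origin at the centre of its underside.
- gauge (a joint): Slide of the gauge along its rail in m: grows towards the hinge, 0 to 0.275. At 0 its rod's centre line is 330 mm (level distance) from the hinge axis. Rail friction about 3 N: it stays where it is left. It passes under the board only when the board is raised. Once rod and board touch they resist like a hard stop: 2 mm more travel, or over 12 N between them, is forcing.
- gauge_grip (a point): In the gauge's blue upright grip post, 22 mm (along the hinge axis) x 14 mm (along the rail), its top 20 mm above this point and 130 mm above the table; the steel rod and its clamp are 32 to 44 mm below this point (clamp 20 mm tall, so keep the fingertips less than 20 mm below this point). 55 mm beside the board's edge.
- pot: Cream square plaster pot 85 mm wide full of wooden-handled tools, 230 mm tall in all; bystander. Origin under its centre.
- roundel: White carved plaster roundel 170 mm diameter, 18 mm thick, lying on a slate tile; bystander. Origin at the centre of its underside.
- wax_jar: Amber jar with brass cap, 66 mm diameter, 75 mm tall; bystander. Origin under its centre.
- blank: Cream puck blank 54 mm diameter, 20 mm high, lying on the table; bystander, not part of the test. Origin under its centre.
- gauge_foot (a point): On the gauge's rail carriage, straight below the post. The level steel rod (14 mm diameter, parallel to the hinge axis, across the board's whole width) is clamped to the post at a height that differs each time and is not reported: 66 to 78 mm above the table, 36 to 48 mm above the hinge axis. Feel for the board: stop when the push has grown 2 to 3 N over rail friction; leave it bearing.
Things that resemble listed ones, but are neither listed nor needed, are in the scene too. Leave any green or yellow look-alike of the raw alone. Leave any pink look-alike of the waxed alone.

How it is judged:
By the outcome, as a careful person would: the job done as asked, in the order asked, and still so for the second after the job is handed in, with the robot touching nothing.
It also fails if it takes over 72 s, if anything falls off the work surface, if the arm or the gripper's body presses on something with over 40 N, if the wrist force passes 120 N, or if a joint passes its speed limit or range.

## Robot

A 6-joint arm with a two-finger parallel gripper is mounted at the origin on the work surface. World frame = base frame: x ahead of the robot, y to its left, z up, the work surface at z = 0. Lengths are in m, angles in rad, forces in N, time in s.
With the tool pointing down it reaches from about 0.375 to 0.975 m from the base axis. Payload 3.8 kg.
Tool frame: the origin (TCP) lies at the very end of the fingers, on their centre line; the grasp point (between the pads) lies 19 mm behind it; z points along the fingers, y is the line along which they close (so a half turn about z gives the same grasp; the last joint's range is limited). The gripper opens to 85 mm and grips with 20 to 120 N. Pads are 22 mm wide; open, the fingers measure 114 mm over their backs; the gripper's body (76 mm by 85 mm) begins 54 mm behind the grasp point. The pads swing forward as they close: fully open they stand 13 mm farther back than shut.
Start: joints at [-1.231, 0.264, 1.604, -0, 1.274, -0.037], TCP at [0.248, -0.628, 0.231] pointing down, gripper open.
Joint ranges: [-2.63, 2.63], [-0.94, 2.18], [0.31, 2.57], [-1.31, 4.45], [0, 2.66], [-2.55, 2.55]. Speed limits (rad/s): [2.57, 2.57, 3.14, 3.14, 3.14, 3.14].

## Interface

Orientations are given as a rotation vector (axis times angle).
In Python, from workcell import monitor, viewer, job gives the robot as it stands. The module is installed in compiled form; this text tells all that it offers.
- The arm moves only by the tool step_arm, never from a script. Its argument "series" is one flat list of numbers, 4 for each row, row after row: the shift along the tool's x, y, z in m, then the turn about the tool's z in rad. A call has 1 to 8 rows; each row is the pose to reach, as a shift and turn from the pose commanded when the call began, along the tool's axes at that moment; what a row does not reach only later rows make up. A row lasts 1/8 s, in which the tool goes at most 62.5 mm and 10.7 degrees, less where a joint would pass 70% of its speed; a pose out of reach is approached as far as the arm can. A call with a gripper value outside its range is refused whole. "gripper" is the opening, from 0 (shut) to 1 (fully open), set as the call begins (left out, the last holds). The fingers move at their own pace and stop on an object; "newtons" is the grip in N (left out, the last holds). Time passes only in rows, so rows that repeat a pose let the fingers close. It gives the time, the measured TCP pose, the force, the opening and the grip force at its end, in the units of the state.
- monitor.read_state(): the state, without advancing time (a new reading comes with each control period).
- viewer.read_camera(name): name is "scene" or "top" or "wrist"; returns a dict with "image" (384x512x3 uint8, red, green, blue), "intrinsics" (3x3 intrinsics, pixels), "T" (4x4, takes a point from camera to world coordinates); the wrist camera has in their place "hand_eye" (4x4, takes a point from camera to tool coordinates, whose origin is the TCP and whose axes are the flange's). Camera axes: x right, y up, looking along -z (the intrinsics and any distortion apply to the point x, -y, -z); pixel columns grow to the right and rows downward; lengths in m; the calibration is good to about 2 mm. A picture is of the moment at which its call begins: read the wrist's pose just before it. There is no depth.
- job.finish_job(): hands the job in; it is judged then, once.
Trained networks look in a picture, given as the dict that the camera call returned (one of the last four; its "shot" number tells which), for a name from the list of things; names that differ only in an ending like _2 or _b are one class to them, and where a whole thing is asked for, a point or a joint stands for the part that bears it (a point fixed in the world has none). Each returns a list of dicts, best first, with "score" (0 to 1); they miss things now and then, are a little off and sometimes report something else, mostly with a low value. They report only what shows in the picture. A call takes as long as a camera call. They do not tell look-alikes from the thing itself.
- viewer.boxes_of(picture, label): "extent" ([centre column, centre row, width, height] in pixels, round what is visible of it).
- viewer.spot_point(picture, label): "point" ([column, row] in pixels: a listed point, or the origin of a listed thing).
The state is a dict: "time": time; "q": joint angles; "joint_vel": joint speeds; "joint_torque": joint torques, N m; "tool_pos": TCP position; "tcp_rot": TCP orientation; "wrist_force": force on the tool from outside, world axes, zero at the start; "torque": the same for the moment, N m; "width": opening from 0.0 (shut) to 1.0 (fully open); "grip_force": force on a finger pad.
Only numpy, scipy, OpenCV 4.12 (cv2) and the standard library are available. Lean on these libraries where they do the work, as an engineer would, in place of code of your own. Each camera call takes 0.05 s, during which the arm holds its last target. There are 200 camera calls.

## Working session

There is one attempt and no reset: what is moved stays moved. The work goes in short steps, Python scripts to look and compute and a tool call to move; the robot and the scene stay as the last step left them, time stands still between calls to the robot, and variables do not carry over. Pictures are saved under pics/ and viewed, at most 10 in all, crops included, and the job is handed in when it is done.

Besides the shell and the picture viewer there is one more tool, called after ">>>" as name(argument=value, ...) on one line, values as JSON. step_arm: Moves the arm, as the interface text tells. Its arguments: {"type":"object","properties":{"series":{"type":"array"},"gripper":{"type":"number"},"newtons":{"type":"number"}},"required":["series"]}

```bash
mkdir -p pics; cat > h.py <<'E'
import numpy as np, cv2
from scipy.spatial.transform import Rotation as R
from workcell import monitor, viewer, job
def ray(p,px):
    K=p["intrinsics"];T=np.array(p["T"])
    u=np.linalg.solve(np.array(K),[px[0],px[1],1.0])
    d=T[:3,:3]@np.array([u[0],-u[1],-u[2]]); return T[:3,3],d
def onz(p,px,z):
    o,d=ray(p,px); return o+d*(z-o[2])/d[2]
def proj(p,X):
    T=np.array(p["T"]);c=T[:3,:3].T@(np.array(X)-T[:3,3]); v=np.array(p["intrinsics"])@np.array([c[0],-c[1],-c[2]]); return v[:2]/v[2]
def tri(a,pa,b,pb):
    A=0;B=0
    for p,x in((a,pa),(b,pb)):
        o,d=ray(p,x);d=d/np.linalg.norm(d);M=np.eye(3)-np.outer(d,d);A=A+M;B=B+M@o
    return np.linalg.solve(A,B)
def save(n,im,box=None,s=1):
    if box: im=im[box[1]:box[3],box[0]:box[2]]
    cv2.imwrite(n,cv2.resize(im[:,:,::-1],None,fx=s,fy=s,interpolation=cv2.INTER_CUBIC))
E
cat > a.py <<'E'
from h import *
np.set_printoptions(precision=4,suppress=True)
s=viewer.read_camera("scene");t=viewer.read_camera("top")
print(s.keys())
save("pics/both.png",np.hstack([s["image"],t["image"]]),None,0.78)
for n in ["stand","hinge","board_under","board_grip","waxed","raw","gauge_grip","gauge_foot","pot","roundel","wax_jar","blank"]:
    a=viewer.spot_point(s,n);b=viewer.spot_point(t,n)
    f=lambda l:[(np.round(x["point"],1).tolist(),round(x["score"],2)) for x in l[:4]]
    print(n,f(a),f(b),tri(s,a[0]["point"],t,b[0]["point"]) if a and b else "")
st=monitor.read_state();print(st["tool_pos"],st["tcp_rot"],R.from_rotvec(st["tcp_rot"]).as_matrix(),st["width"])
E
python3 a.py
```

```text
dict_keys(['image', 'intrinsics', 'T', 'shot'])
stand [([265.6, 219.8], 0.75), ([410.3, 257.9], 0.41)] [] 
hinge [([224.4, 195.4], 0.69)] [([298.0, 192.7], 0.8)] [ 0.5897 -0.2067  0.0283]
board_under [([258.3, 208.1], 0.98)] [([263.8, 191.0], 0.93)] [ 0.6004 -0.0768  0.022 ]
board_grip [([287.4, 206.9], 0.61)] [([237.1, 183.8], 0.62)] [0.6249 0.0262 0.0783]
waxed [([291.0, 179.2], 0.45)] [([256.9, 196.6], 0.69), ([253.9, 251.1], 0.45), ([134.6, 224.6], 0.19)] [ 0.5644 -0.0176  0.1371]
raw [([203.4, 250.9], 0.81), ([258.6, 213.0], 0.79), ([227.5, 247.6], 0.48)] [([259.0, 180.3], 0.46), ([261.5, 145.0], 0.45), ([279.9, 128.0], 0.42)] [ 0.6965 -0.1385 -0.1094]
gauge_grip [([325.7, 180.4], 0.73)] [([208.4, 221.3], 0.66)] [0.4935 0.12   0.1216]
gauge_foot [([324.2, 203.8], 0.67)] [] 
pot [([412.9, 229.0], 0.65)] [([132.5, 229.4], 0.57)] [0.4712 0.4245 0.0001]
roundel [([148.9, 171.4], 0.82), ([408.5, 257.2], 0.28)] [([387.7, 198.0], 0.93)] [ 0.5568 -0.5412  0.0175]
wax_jar [([408.4, 256.1], 0.89), ([260.7, 200.2], 0.7)] [([130.4, 191.6], 0.76)] [0.6165 0.4279 0.0113]
blank [([160.8, 206.7], 0.5)] [([236.6, 186.5], 0.71), ([345.1, 167.5], 0.56)] [ 0.7262 -0.1349  0.1369]
[ 0.2484 -0.6276  0.2313] [ 3.086   0.5884 -0.    ] [[ 0.9298  0.368  -0.    ]
 [ 0.368  -0.9298 -0.    ]
 [-0.      0.     -1.    ]] 1.0063218028237737
```

View pics/both.png

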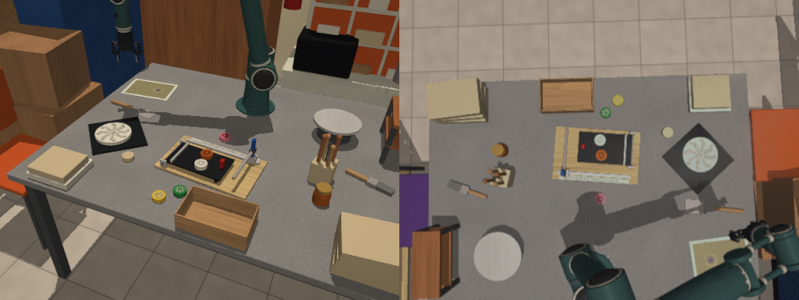

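The scene and top views show the tester: slate board with an orange and a white puck, hinge on the right in the top view, blue gauge post at the left end on the robot side. Candidates in the top view, in full 512x384 pixels:
- **waxed:** the amber puck on the board at about (257,198). The pink puck at (254,251) and the jar at (130,191) could be mistaken for it.
- **raw:** the white puck on the board at about (258,180). The yellow (280,128) and green (262,145) pucks and the cream blank at (345,168) could be mistaken for it.

I'll fit the stand's pose and check this in one crop.

```bash
cat > b.py <<'E'
from h import *
from scipy.optimize import least_squares
np.set_printoptions(precision=4,suppress=True)
s=viewer.read_camera("scene");t=viewer.read_camera("top")
C=lambda p:save
a=cv2.resize(s["image"][165:260,190:350],(640,380),interpolation=cv2.INTER_CUBIC)
b=cv2.resize(t["image"][150:245,185:325],(640,434),interpolation=cv2.INTER_CUBIC)
save("pics/crops.png",np.vstack([a,b]),None,0.73)
def blob(p,box,lo,hi):
    im=cv2.cvtColor(p["image"],cv2.COLOR_RGB2HSV)[box[1]:box[3],box[0]:box[2]]
    m=cv2.inRange(im,np.array(lo),np.array(hi));n,l,st,c=cv2.connectedComponentsWithStats(m)
    return [(np.round(c[i]+box[:2],1).tolist(),int(st[i,4])) for i in np.argsort(-st[1:,4])[:3]+1]
for nm,p,bx in(("s",s,(190,165,350,260)),("t",t,(185,150,325,245))):
    print(nm,"red",blob(p,bx,(0,170,60),(5,255,255)),"red2",blob(p,bx,(172,150,60),(179,255,255)),"amber",blob(p,bx,(6,170,90),(18,255,255)),"blue",blob(p,bx,(100,120,40),(125,255,255)),"dark",blob(p,bx,(0,0,0),(179,255,45)))
obs=[]
loc={"hinge":(0,0,.03),"board_under":(0,.13,.03),"board_grip":(0,.235,.065),"gauge_grip":(-.13,.33,.11)}
for p in(s,t):
    for n,X in loc.items():
        d=viewer.spot_point(p,n)
        if d: obs.append((p,X,d[0]["point"],n))
def W(v,X): c,q=np.cos(v[2]),np.sin(v[2]); return np.array([v[0]+c*X[0]-q*X[1],v[1]+q*X[0]+c*X[1],X[2]])
f=lambda v:np.concatenate([proj(p,W(v,X))-np.array(x) for p,X,x,n in obs])
r=least_squares(f,[.59,-.2,-.1],loss="soft_l1");print(r.x)
for o,e in zip(obs,r.fun.reshape(-1,2)):print(o[3],e)
for n,X in loc.items():print(n,W(r.x,X),proj(s,W(r.x,X)),proj(t,W(r.x,X)))
E
python3 b.py
```

```text
s red [([284.3, 209.3], 82)] red2 [] amber [([264.5, 197.3], 161)] blue [([324.6, 184.7], 67), ([323.3, 199.3], 6)] dark [([256.6, 208.2], 1596), ([325.5, 193.9], 12)]
t red [([235.0, 187.2], 20)] red2 [] amber [([258.1, 198.5], 119)] blue [([209.2, 220.9], 22)] dark [([242.8, 172.3], 6), ([237.2, 176.0], 5), ([233.8, 171.0], 4)]
[ 0.6009 -0.2087 -0.0572]
hinge [-0.0383 -0.4433]
board_under [-4.399   0.9389]
board_grip [-0.6493  0.9098]
gauge_grip [ 3.3833 -0.0018]
hinge [1.9692 0.4612]
board_under [-0.824  -2.4855]
board_grip [-0.6524  3.6951]
gauge_grip [0.0167 0.6121]
hinge [ 0.6009 -0.2087  0.03  ] [220.9617 196.5567] [297.2692 190.2612]
board_under [ 0.6083 -0.0789  0.03  ] [255.201  207.3389] [262.976  189.3145]
board_grip [0.6143 0.0259 0.065 ] [284.8507 208.1098] [234.7476 187.8951]
gauge_grip [0.49   0.1282 0.11  ] [327.7833 183.2982] [206.3167 222.4121]
```

View pics/crops.png

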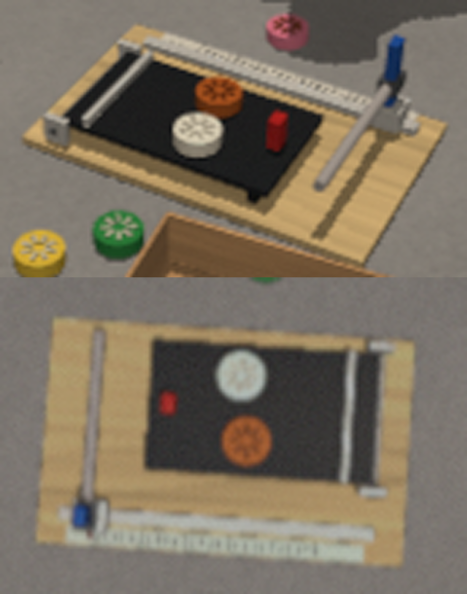

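The crop confirms the choice. The amber and white pucks lie on the slate between the stop and the red grip, and the pink, yellow and green ones are off the board. Next I move above the red grip.

>>> step_arm(series=[0.0415,-0.0338,0,-0.081,0.083,-0.0676,0,-0.162,0.1245,-0.1014,0,-0.244,0.166,-0.135,0,-0.325,0.2075,-0.169,0,-0.406,0.249,-0.203,0,-0.487,0.2905,-0.2365,0,-0.569,0.332,-0.27,0,-0.65], gripper=0.6)

```text
time: 2.8
tool_pos: [0.4584, -0.2529, 0.2316]
tcp_rot: [2.734, 1.546, 0.001]
wrist_force: [1.1, 0.6, -0.3]
width: 0.601
grip_force: 0.0
```

```bash
cat >> h.py <<'E'
V=np.array([.6009,-.2087,-.0572])
def W(X,v=V): c,q=np.cos(v[2]),np.sin(v[2]); return np.array([v[0]+c*X[0]-q*X[1],v[1]+q*X[0]+c*X[1],X[2]])
def go(G,yaw,st=None):
    "shift in tool axes + turn so that TCP goes to G with tool y along world yaw (mod pi)"
    st=st or monitor.read_state();M=R.from_rotvec(st["tcp_rot"]).as_matrix()
    d=M.T@(np.array(G)-st["tool_pos"]);y=np.arctan2(M[1,1],M[0,1])
    dy=(yaw-y+np.pi/2)%np.pi-np.pi/2
    print("time",st["time"],"tcp",np.round(st["tool_pos"],4),"shift",np.round(d,4),"turn",round(-dy,4),"F",np.round(st["wrist_force"],2),"w",round(st["width"],3),"q",np.round(st["q"],2))
E
python3 -c "
from h import *
G=W([0,.235,.231]);print(G);go(G,V[2])"
```

```text
[0.61433467 0.02591566 0.231     ]
time 2.8 tcp [ 0.4584 -0.2529  0.2316] shift [ 0.3193 -0.0101  0.0006] turn -0.4843 F [ 1.15  0.65 -0.3 ] w 0.601 q [-0.55 -0.02  1.92  0.    1.24 -0.01]
```

>>> step_arm(series=[0.05,-0.0015,0,-0.08,0.1,-0.003,0,-0.161,0.15,-0.005,0,-0.242,0.2,-0.006,0,-0.323,0.25,-0.008,0,-0.404,0.295,-0.009,0,-0.484,0.319,-0.01,0,-0.484,0.319,-0.01,0,-0.484])

```text
time: 3.8
tool_pos: [0.6146, 0.0247, 0.2311]
tcp_rot: [-2.286, -2.155, 0.001]
wrist_force: [-0.8, 0.1, 0.4]
width: 0.597
grip_force: 0.0
```

```bash
cat > c.py <<'E'
from h import *
np.set_printoptions(precision=4,suppress=True)
st=monitor.read_state();w=viewer.read_camera("wrist")
M=np.eye(4);M[:3,:3]=R.from_rotvec(st["tcp_rot"]).as_matrix();M[:3,3]=st["tool_pos"]
w["T"]=M@np.array(w["hand_eye"])
print({k:v for k,v in w.items() if k not in("image","hand_eye")})
save("pics/w1.png",w["image"])
hs=cv2.cvtColor(w["image"],cv2.COLOR_RGB2HSV)
for n,lo,hi in(("red",(0,170,60),(5,255,255)),("blue",(100,120,40),(125,255,255))):
    m=cv2.inRange(hs,np.array(lo),np.array(hi));k,l,q,c=cv2.connectedComponentsWithStats(m)
    for i in np.argsort(-q[1:,4])[:2]+1: print(n,q[i],c[i])
for n in("hinge","board_under","board_grip","waxed","raw","gauge_grip"):
    print(n,[(np.round(x["point"],1).tolist(),round(x["score"],2)) for x in viewer.spot_point(w,n)[:2]])
for X in((0,.235,.08),(0,.235,.065),(-.13,.33,.13),(0,.13,.03),(0,0,.03)):print(X,proj(w,W(X)))
go(W([0,.235,.231]),V[2],st)
E
python3 c.py
```

```text
{'intrinsics': array([[295.8374,   0.    , 253.9693],
       [  0.    , 295.8374, 187.7039],
       [  0.    ,   0.    ,   1.    ]]), 'shot': 5, 'T': array([[ 0.9983,  0.056 ,  0.0164,  0.6195],
       [-0.0583,  0.9565,  0.2858,  0.0976],
       [ 0.0003, -0.2863,  0.9582,  0.3738],
       [ 0.    ,  0.    ,  0.    ,  1.    ]])}
red [244 159  22  22 415] [254.4313 169.5952]
blue [ 79  71  51  21 868] [103.576   81.0069]
hinge [([250.7, 323.1], 0.6)]
board_under [([251.1, 247.2], 0.58)]
board_grip [([251.4, 172.8], 0.71)]
waxed [([223.7, 231.2], 0.96), ([72.3, 220.9], 0.76)]
raw [([283.6, 230.3], 0.76), ([422.2, 269.9], 0.65)]
gauge_grip [([142.5, 84.4], 0.73), ([105.7, 78.0], 0.64)]
(0, 0.235, 0.08) [252.9402 172.7884]
(0, 0.235, 0.065) [252.9827 169.4523]
(-0.13, 0.33, 0.13) [83.0777 68.099 ]
(0, 0.13, 0.03) [253.2351 243.0126]
(0, 0, 0.03) [253.4083 326.3839]
time 3.8 tcp [0.6146 0.0247 0.2311] shift [ 0.0012 -0.0003  0.0001] turn -0.0016 F [-0.78  0.11  0.42] w 0.597 q [-0.    0.15  1.74 -0.    1.25  0.06]
```

View pics/w1.png

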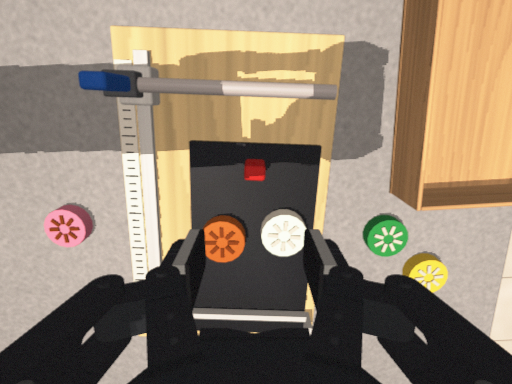

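The wrist view shows the red grip at (254,170), within 1.5 px of the fitted model. The amber puck is at (223,238), the white one at (284,232), and the blue gauge post at (100,81). I'll go down astride the red grip and close across the hinge direction.

>>> step_arm(series=[0.0012,0.0011,0.045,0,0.0012,0.0011,0.09,0,0.0012,0.0011,0.135,0,0.0012,0.0011,0.165,0,0.0012,0.0011,0.181,0,0.0012,0.0011,0.181,0])

```text
time: 4.9
tool_pos: [0.6146, 0.0244, 0.0494]
tcp_rot: [-2.287, -2.152, 0.003]
wrist_force: [-0.2, -0.2, -0.3]
width: 0.598
grip_force: 0.0
```

>>> step_arm(series=[0,0,0,0,0,0,0,0,0,0,0,0,0,0,0,0], gripper=0, newtons=40)

```text
time: 5.4
tool_pos: [0.6152, 0.0249, 0.0524]
tcp_rot: [-2.288, -2.153, 0.0]
wrist_force: [-5.3, 0.3, 5.2]
width: 0.252
grip_force: 39.5
```

```bash
cat >> h.py <<'E'
def arc(p): return .235*np.cos(p)-.041*np.sin(p), .235*np.sin(p)+.041*np.cos(p)
def tilt(tcp,off=np.zeros(3)):
    "board tilt from measured TCP while holding the grip"
    d=tcp-np.array([V[0],V[1],0]);y=-np.sin(V[2])*d[0]+np.cos(V[2])*d[1];z=tcp[2]+.019-.03
    return np.arctan2(z,y)-np.arctan2(.041,.235),np.hypot(y,z)
E
python3 -c "
from h import *
print(tilt(np.array(monitor.read_state()['tool_pos'])))
for p in np.arange(0,.61,.02):
    a=np.array(arc(p))-arc(0);print(round(p,2),np.round(a*1000,1))"
```

```text
(np.float64(0.0024287234667415003), np.float64(0.23765153567213138))
0.0 [0. 0.]
0.02 [-0.9  4.7]
0.04 [-1.8  9.4]
0.06 [-2.9 14. ]
0.08 [-4.  18.6]
0.1 [-5.3 23.3]
0.12 [-6.6 27.8]
0.14 [-8.  32.4]
0.16 [-9.5 36.9]
0.18 [-11.1  41.4]
0.2 [-12.8  45.9]
0.22 [-14.6  50.3]
0.24 [-16.5  54.7]
0.26 [-18.4  59. ]
0.28 [-20.5  63.3]
0.3 [-22.6  67.6]
0.32 [-24.8  71.8]
0.34 [-27.1  76. ]
0.36 [-29.5  80.2]
0.38 [-32.   84.2]
0.4 [-34.5  88.3]
0.42 [-37.1  92.3]
0.44 [-39.8  96.2]
0.46 [-42.6 100.1]
0.48 [-45.5 103.9]
0.5 [-48.4 107.6]
0.52 [-51.4 111.3]
0.54 [-54.5 115. ]
0.56 [-57.7 118.6]
0.58 [-60.9 122.1]
0.6 [-64.2 125.5]
```

>>> step_arm(series=[-0.0009,0,-0.0047,0,-0.0018,0,-0.0094,0,-0.0029,0,-0.014,0,-0.004,0,-0.0186,0,-0.0053,0,-0.0233,0,-0.0066,0,-0.0278,0,-0.008,0,-0.0324,0,-0.0095,0,-0.0369,0])

```text
time: 6.4
tool_pos: [0.6142, 0.0153, 0.0872]
tcp_rot: [-2.286, -2.153, 0.001]
wrist_force: [-0.3, 3.5, -11.4]
width: 0.248
grip_force: 39.6
```

```bash
cat > k.py <<'E'
from h import *
import sys
st=monitor.read_state();p=np.array(st["tool_pos"]);f,r=tilt(p)
print("t",round(st["time"],2),"tilt %.4f r %.4f"%(f,r),"tcp",np.round(p,4),"F",np.round(st["wrist_force"],1),"w",round(st["width"],3))
c=viewer.read_camera("scene")
hs=cv2.cvtColor(c["image"],cv2.COLOR_RGB2HSV)
def bl(lo,hi,b):
    m=cv2.inRange(hs[b[1]:b[3],b[0]:b[2]],np.array(lo),np.array(hi));k,l,q,cc=cv2.connectedComponentsWithStats(m)
    i=np.argmax(q[1:,4])+1; return np.round(cc[i]+b[:2],1),q[i,4]
B=(200,140,330,235)
def pos(px,phi):
    # intersect ray with puck mid-height plane on tilted board -> stand coords along board, across
    o,d=ray(c,px);z=V[2];Y=np.array([-np.sin(z),np.cos(z),0]);X=np.array([np.cos(z),np.sin(z),0])
    n=-np.sin(phi)*Y+np.cos(phi)*np.array([0,0,1]);h=np.array([V[0],V[1],.03])
    q=o+d*((h+.02*n-o)@n)/(d@n)-h
    return np.round([q@X*1000,q@(np.cos(phi)*Y+np.sin(phi)*np.array([0,0,1]))*1000],1)
for n,lo,hi in(("waxed",(6,170,90),(18,255,255)),("raw",(18,5,130),(50,70,255))):
    x,a=bl(lo,hi,B);print(n,x,a,pos(x,f))
if len(sys.argv)>1: save(sys.argv[1],c["image"],(190,130,350,250),4)
E
python3 k.py
```

```text
t 6.4 tilt 0.1547 r 0.2370 tcp [0.6142 0.0153 0.0872] F [ -0.3   3.5 -11.4] w 0.248
waxed [263.5 192.1] 155 [-37.2 146.7]
raw [234.  175.5] 1159 [-106.5   -3.2]
```

>>> step_arm(series=[-0.0016,0,-0.0045,0,-0.0033,0,-0.009,0,-0.0051,0,-0.0134,0,-0.007,0,-0.0178,0,-0.0089,0,-0.0221,0,-0.0111,0,-0.0265,0,-0.0131,0,-0.0305,0])

```text
time: 7.32
tool_pos: [0.613, 0.0022, 0.1175]
tcp_rot: [-2.286, -2.153, 0.002]
wrist_force: [-2.1, 4.7, -11.3]
width: 0.25
grip_force: 39.7
```

```bash
cat > fix.py <<'E'
s=open('k.py').read()
s=s.replace('''("raw",(18,5,130),(50,70,255))):
    x''','''("raw",(0,0,140),(179,75,255))):
    if n=="raw":
        z=V[2];q=W([.037,.147*np.cos(f)-.02*np.sin(f),.03+.147*np.sin(f)+.02*np.cos(f)]);e=proj(c,q).astype(int);B=(e[0]-16,e[1]-13,e[0]+16,e[1]+13)
    x''')
open('k.py','w').write(s)
E
python3 fix.py; python3 k.py pics/k1.png
```

```text
t 7.33 tilt 0.2941 r 0.2365 tcp [0.613  0.0022 0.1175] F [ -2.1   4.7 -11.3] w 0.25
waxed [262.  187.2] 144 [-34.9 149.2]
raw [254.2 198.5] 156 [ 32.6 154. ]
```

View pics/k1.png

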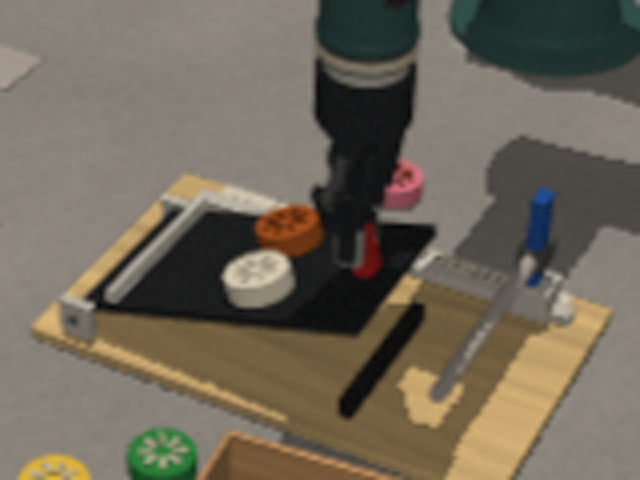

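The crop shows the board raised to about 0.29 rad with the amber and white pucks still in place and the grip held. From here I take small steps.

>>> step_arm(series=[-0.0009,0,-0.0016,0,-0.0018,0,-0.0032,0,-0.0026,0,-0.0048,0,-0.0035,0,-0.0064,0,-0.0035,0,-0.0064,0,-0.0035,0,-0.0064,0])

```text
time: 8.12
tool_pos: [0.6127, -0.0013, 0.124]
tcp_rot: [-2.286, -2.153, 0.003]
wrist_force: [-3.1, 4.7, -10.4]
width: 0.248
grip_force: 39.7
```

```bash
python3 k.py
```

```text
t 8.12 tilt 0.3255 r 0.2364 tcp [ 0.6127 -0.0013  0.124 ] F [ -3.1   4.7 -10.4] w 0.248
waxed [261.6 185.9] 147 [-35.5 149.5]
raw [253.8 197.3] 154 [ 33.  154.8]
```

>>> step_arm(series=[-0.0006,0,-0.001,0,-0.0012,0,-0.0021,0,-0.0018,0,-0.0031,0,-0.0018,0,-0.0031,0,-0.0018,0,-0.0031,0,-0.0018,0,-0.0031,0,-0.0018,0,-0.0031,0])

```text
time: 9.05
tool_pos: [0.6126, -0.003, 0.127]
tcp_rot: [-2.286, -2.152, 0.003]
wrist_force: [-3.7, 5.2, -10.7]
width: 0.249
grip_force: 39.6
```

```bash
python3 k.py
```

```text
t 9.05 tilt 0.3399 r 0.2365 tcp [ 0.6126 -0.003   0.127 ] F [ -3.7   5.2 -10.7] w 0.249
waxed [261.3 185.3] 142 [-35.8 149.2]
raw [253.6 196.6] 151 [ 32.4 154.8]
```

>>> step_arm(series=[-0.0006,0,-0.001,0,-0.0012,0,-0.0021,0,-0.0018,0,-0.0031,0,-0.0018,0,-0.0031,0,-0.0018,0,-0.0031,0,-0.0018,0,-0.0031,0,-0.0018,0,-0.0031,0])

```text
time: 9.98
tool_pos: [0.6124, -0.0048, 0.13]
tcp_rot: [-2.286, -2.152, 0.003]
wrist_force: [-3.0, 4.2, -10.8]
width: 0.248
grip_force: 39.7
```

```bash
python3 k.py
```

```text
t 9.97 tilt 0.3549 r 0.2364 tcp [ 0.6124 -0.0048  0.13  ] F [ -3.    4.2 -10.8] w 0.248
waxed [261.1 184.8] 142 [-35.2 149.7]
raw [253.4 196.2] 150 [ 33.7 155.8]
```

>>> step_arm(series=[-0.0006,0,-0.001,0,-0.0012,0,-0.002,0,-0.0018,0,-0.003,0,-0.0018,0,-0.003,0,-0.0018,0,-0.003,0,-0.0018,0,-0.003,0,-0.0018,0,-0.003,0])

```text
time: 10.9
tool_pos: [0.6122, -0.0066, 0.133]
tcp_rot: [-2.286, -2.152, 0.003]
wrist_force: [-3.3, 4.7, -11.0]
width: 0.251
grip_force: 39.7
```

```bash
python3 k.py
```

```text
t 10.9 tilt 0.3697 r 0.2363 tcp [ 0.6122 -0.0066  0.133 ] F [ -3.3   4.7 -11. ] w 0.251
waxed [260.8 184.2] 144 [-35.4 149.5]
raw [253.2 195.5] 153 [ 33.2 156. ]
```

>>> step_arm(series=[-0.0006,0,-0.001,0,-0.0012,0,-0.002,0,-0.0018,0,-0.003,0,-0.0018,0,-0.003,0,-0.0018,0,-0.003,0,-0.0018,0,-0.003,0,-0.0018,0,-0.003,0])

```text
time: 11.82
tool_pos: [0.612, -0.0084, 0.1359]
tcp_rot: [-2.285, -2.153, 0.003]
wrist_force: [-2.4, 4.1, -10.7]
width: 0.252
grip_force: 39.7
```

```bash
python3 k.py
```

```text
t 11.82 tilt 0.3842 r 0.2363 tcp [ 0.612  -0.0084  0.1359] F [ -2.4   4.1 -10.7] w 0.252
waxed [260.7 183.6] 139 [-35.6 150.2]
raw [252.8 195. ] 149 [ 33.7 155.9]
```

>>> step_arm(series=[-0.0006,0,-0.001,0,-0.0012,0,-0.002,0,-0.0019,0,-0.003,0,-0.0019,0,-0.003,0,-0.0019,0,-0.003,0,-0.0019,0,-0.003,0,-0.0019,0,-0.003,0])

```text
time: 12.75
tool_pos: [0.6119, -0.0103, 0.1389]
tcp_rot: [-2.285, -2.152, 0.003]
wrist_force: [-4.0, 5.0, -10.9]
width: 0.252
grip_force: 39.7
```

```bash
python3 k.py
```

```text
t 12.75 tilt 0.3993 r 0.2363 tcp [ 0.6119 -0.0103  0.1389] F [ -4.    5.  -10.9] w 0.252
waxed [260.3 183.3] 136 [-33.8 150.7]
raw [252.6 194.4] 149 [ 33.9 156.5]
```

>>> step_arm(series=[-0.0006,0,-0.001,0,-0.0012,0,-0.002,0,-0.0019,0,-0.003,0,-0.0019,0,-0.003,0,-0.0019,0,-0.003,0,-0.0019,0,-0.003,0,-0.0019,0,-0.003,0])

```text
time: 13.68
tool_pos: [0.6117, -0.0123, 0.1418]
tcp_rot: [-2.285, -2.152, 0.004]
wrist_force: [-3.6, 5.4, -10.9]
width: 0.25
grip_force: 39.7
```

```bash
python3 k.py
```

```text
t 13.68 tilt 0.4141 r 0.2363 tcp [ 0.6117 -0.0123  0.1418] F [ -3.6   5.4 -10.9] w 0.25
waxed [260.2 182.6] 132 [-34.5 151.2]
raw [252.3 193.8] 146 [ 34.  156.7]
```

>>> step_arm(series=[-0.0007,0,-0.001,0,-0.0013,0,-0.002,0,-0.002,0,-0.003,0,-0.002,0,-0.003,0,-0.002,0,-0.003,0,-0.002,0,-0.003,0,-0.002,0,-0.003,0])

```text
time: 14.6
tool_pos: [0.6115, -0.0143, 0.1448]
tcp_rot: [-2.285, -2.152, 0.004]
wrist_force: [-2.9, 4.7, -10.7]
width: 0.249
grip_force: 39.7
```

```bash
python3 k.py
```

```text
t 14.6 tilt 0.4294 r 0.2362 tcp [ 0.6115 -0.0143  0.1448] F [ -2.9   4.7 -10.7] w 0.249
waxed [256.6 182.2] 123 [-35.9 137.5]
raw [251.9 193.2] 147 [ 34.1 156.6]
```

The waxed puck has started to slide at about 0.43 rad, so I hold here.

>>> step_arm(series=[0,0,0,0,0,0,0,0,0,0,0,0,0,0,0,0,0,0,0,0,0,0,0,0])

```text
time: 15.4
tool_pos: [0.6115, -0.0143, 0.1448]
tcp_rot: [-2.285, -2.152, 0.004]
wrist_force: [-3.4, 4.5, -11.1]
width: 0.25
grip_force: 39.7
```

```bash
python3 k.py
```

```text
t 15.4 tilt 0.4293 r 0.2362 tcp [ 0.6115 -0.0143  0.1448] F [ -3.4   4.5 -11.1] w 0.25
waxed [240.7 184.1] 132 [-35.7  72.6]
raw [251.8 193.3] 144 [ 34.7 156.5]
```

>>> step_arm(series=[0,0,0,0,0,0,0,0,0,0,0,0,0,0,0,0], gripper=0.6)

```text
time: 15.95
tool_pos: [0.6139, -0.0146, 0.1464]
tcp_rot: [2.286, 2.153, 0.002]
wrist_force: [-1.0, 0.5, -0.3]
width: 0.598
grip_force: 0.0
```

>>> step_arm(series=[0,0,-0.03,0,0,0,-0.06,0,0,0,-0.09,0,0,0,-0.09,0])

```text
time: 16.45
tool_pos: [0.6154, -0.0145, 0.2391]
tcp_rot: [2.283, 2.15, 0.007]
wrist_force: [0.4, 0.3, 0.1]
width: 0.599
grip_force: 0.0
```

```bash
cat > d.py <<'E'
from h import *
np.set_printoptions(precision=4,suppress=True)
st=monitor.read_state();w=viewer.read_camera("wrist");c=viewer.read_camera("scene");t=viewer.read_camera("top")
M=np.eye(4);M[:3,:3]=R.from_rotvec(st["tcp_rot"]).as_matrix();M[:3,3]=st["tool_pos"]
w["T"]=M@np.array(w["hand_eye"])
save("pics/g1.png",np.hstack([cv2.resize(w["image"],None,fx=.75,fy=.75),cv2.resize(c["image"][130:250,190:350],(384,288))]))
for nm,p in(("w",w),("s",c),("t",t)):
    hs=cv2.cvtColor(p["image"],cv2.COLOR_RGB2HSV)
    m=cv2.inRange(hs,np.array((100,120,40)),np.array((125,255,255)))
    if nm!="w": q=proj(p,W([-.13,.32,.11])).astype(int);k=np.zeros_like(m);k[q[1]-20:q[1]+20,q[0]-20:q[0]+20]=1;m=m*k
    k,l,q,cc=cv2.connectedComponentsWithStats(m);i=np.argmax(q[1:,4])+1;print(nm,q[i],cc[i])
    print([(np.round(x["point"],1).tolist(),round(x["score"],2)) for x in viewer.spot_point(p,"gauge_grip")[:2]])
    for sl in(0,.01,.02):print(sl,[np.round(proj(p,W([-.13,.33-sl,z])),1).tolist() for z in(.09,.11,.13)])
go(W([-.13,.32,.231]),V[2]+np.pi/2-.001,st)
E
python3 d.py; python3 k.py | tail -2
```

```text
w [  70   17   54   30 1089] [95.8641 31.4454]
[([99.8, 30.1], 0.55)]
0 [[100.4, 26.1], [88.4, 20.3], [74.3, 13.4]]
0.01 [[102.1, 38.6], [90.4, 33.8], [76.7, 28.2]]
0.02 [[103.7, 50.8], [92.3, 47.0], [78.9, 42.6]]
s [322 177   7  16  74] [324.6216 184.5135]
[([325.6, 182.6], 0.84)]
0 [[327.2, 188.2], [327.8, 183.3], [328.4, 178.3]]
0.01 [[324.3, 187.4], [324.9, 182.5], [325.5, 177.5]]
0.02 [[321.4, 186.6], [322.0, 181.7], [322.6, 176.7]]
t [207 219   2   5   9] [207.5556 221.2222]
[([210.4, 217.0], 0.55)]
0 [[207.0, 222.3], [206.3, 222.4], [205.6, 222.5]]
0.01 [[209.8, 222.4], [209.1, 222.5], [208.4, 222.6]]
0.02 [[212.5, 222.5], [211.9, 222.6], [211.2, 222.6]]
time 16.45 tcp [ 0.6154 -0.0145  0.2391] shift [ 0.1249 -0.1337  0.0071] turn 1.5691 F [0.36 0.28 0.07] w 0.599 q [-0.06  0.14  1.73 -0.    1.26 -0.  ]
waxed [240.  184.2] 127 [ 22.1 126.1]
raw [251.1 192.5] 111 [138.  250.2]
```

View pics/g1.png

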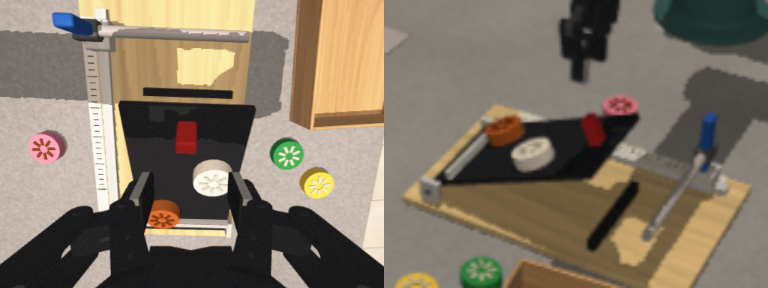

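The board stands on its own after release. The amber puck rests at the stop, the white one is still at its place, and the gauge sits near slide 0.010. I move over the gauge post and turn a quarter turn so the fingers close along the rail.

>>> step_arm(series=[0.018,-0.019,0,-0.18,0.036,-0.038,0,-0.36,0.054,-0.057,0,-0.54,0.072,-0.076,0,-0.72,0.09,-0.095,0,-0.9,0.108,-0.114,0,-1.08,0.12,-0.13,0,-1.26,0.125,-0.134,0,-1.44])

```text
time: 17.8
tool_pos: [0.4855, 0.1192, 0.2345]
tcp_rot: [-0.288, -3.127, 0.0]
wrist_force: [1.4, -0.6, 0.4]
width: 0.601
grip_force: 0.0
```

```bash
sed -i 's#g1.png#g2.png#' d.py; python3 d.py
```

```text
w [248 171  17  35 504] [256.2698 188.119 ]
[([257.5, 187.3], 0.94)]
0 [[263.3, 177.5], [263.9, 182.9], [264.6, 189.0]]
0.01 [[253.4, 178.7], [253.3, 184.1], [253.3, 190.4]]
0.02 [[243.5, 179.9], [242.8, 185.4], [242.0, 191.8]]
s [321 177   8  16  70] [324.6714 184.5714]
[([324.5, 183.8], 0.67)]
0 [[327.2, 188.2], [327.8, 183.3], [328.4, 178.3]]
0.01 [[324.3, 187.4], [324.9, 182.5], [325.5, 177.5]]
0.02 [[321.4, 186.6], [322.0, 181.7], [322.6, 176.7]]Traceback (most recent call last):
  File "d.py", line 11, in <module>
    k,l,q,cc=cv2.connectedComponentsWithStats(m);i=np.argmax(q[1:,4])+1;print(nm,q[i],cc[i])
                                                   ~~~~~~~~~^^^^^^^^^
    return _wrapfunc(a, 'argmax', axis=axis, out=out, **kwds)
    return bound(*args, **kwds)
ValueError: attempt to get argmax of an empty sequence
```

View pics/g2.png

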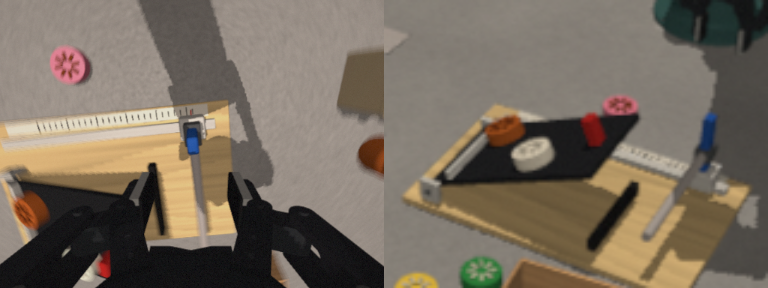

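```bash
python3 -c "
from h import *
go(W([-.128,.3228,.095]),V[2]+np.pi/2)"
```

```text
time 18.05 tcp [0.4869 0.1184 0.2349] shift [-0.0042  0.0034  0.1399] turn -0.1366 F [ 0.4   0.91 -0.07] w 0.6 q [ 0.19 -0.07  1.96 -0.    1.25 -1.19]
```

>>> step_arm(series=[-0.0042,0.0034,0.02,-0.1366,-0.0042,0.0034,0.06,-0.1366,-0.0042,0.0034,0.1,-0.1366,-0.0042,0.0034,0.13,-0.1366,-0.0042,0.0034,0.14,-0.1366,-0.0042,0.0034,0.14,-0.1366])

```text
time: 18.8
tool_pos: [0.4916, 0.1209, 0.095]
tcp_rot: [-0.087, -3.139, 0.0]
wrist_force: [-0.3, -0.3, 0.3]
width: 0.598
grip_force: 0.0
```

>>> step_arm(series=[0,0,0,0,0,0,0,0,0,0,0,0,0,0,0,0], gripper=0, newtons=30)

```text
time: 19.3
tool_pos: [0.4929, 0.1212, 0.0969]
tcp_rot: [0.087, 3.137, 0.001]
wrist_force: [-0.2, -1.4, 5.9]
width: 0.165
grip_force: 30.3
```

```bash
cat > e.py <<'E'
from h import *
def sl():
    st=monitor.read_state();p=np.array(st["tool_pos"]);d=p-np.array([V[0],V[1],0]);Y=np.array([-np.sin(V[2]),np.cos(V[2]),0]);X=np.array([np.cos(V[2]),np.sin(V[2]),0])
    print("t %.2f stand x %.4f y %.4f z %.4f  Fy %.2f Fx %.2f Fz %.2f w %.3f"%(st["time"],d@X,d@Y,p[2],st["wrist_force"]@Y,st["wrist_force"]@X,st["wrist_force"][2],st["width"]))
sl()
E
python3 e.py; python3 -c "
from h import *
go(W([-.128,.3228,.095]),V[2]+np.pi/2)"
```

```text
t 19.30 stand x -0.1266 y 0.3232 z 0.0969  Fy -1.42 Fx -0.15 Fz 5.89 w 0.165
time 19.3 tcp [0.4929 0.1212 0.0969] shift [ 0.0014 -0.0004  0.0019] turn 0.0021 F [-0.23 -1.41  5.89] w 0.165 q [ 0.19  0.07  2.09 -0.    0.97 -1.32]
```

>>> step_arm(series=[0,-0.0005,0,0,0,-0.001,0,0,0,-0.001,0,0])

```text
time: 19.68
tool_pos: [0.493, 0.1212, 0.097]
tcp_rot: [0.087, 3.137, 0.004]
wrist_force: [-1.5, 2.0, 5.4]
width: 0.16
grip_force: 30.0
```

>>> step_arm(series=[0,-0.0005,0,0,0,-0.001,0,0,0,-0.001,0,0])

```text
time: 20.05
tool_pos: [0.4929, 0.1203, 0.0969]
tcp_rot: [0.087, 3.137, 0.004]
wrist_force: [-1.3, 3.5, 6.0]
width: 0.166
grip_force: 30.0
```

>>> step_arm(series=[0,-0.008,0,0,0,-0.016,0,0,0,-0.024,0,0,0,-0.032,0,0,0,-0.04,0,0,0,-0.048,0,0,0,-0.048,0,0])

```text
time: 20.92
tool_pos: [0.4882, 0.0715, 0.0969]
tcp_rot: [-0.087, -3.139, -0.002]
wrist_force: [-6.7, -0.1, 12.3]
width: 0.165
grip_force: 30.7
```

```bash
python3 e.py
```

```text
t 20.93 stand x -0.1285 y 0.2733 z 0.0969  Fy -0.49 Fx -6.73 Fz 12.26 w 0.165
```

Stiffness is about 3.5 N/mm, gentle enough for feeling. The growing side force suggests the rail's yaw is about -0.095 rather than -0.057, so I correct for that while sliding on.

>>> step_arm(series=[0.0026,-0.01,-0.001,0,0.0032,-0.027,-0.002,0,0.0039,-0.045,-0.003,0,0.0046,-0.063,-0.003,0,0.0053,-0.081,-0.003,0,0.006,-0.1,-0.003,0,0.0065,-0.115,-0.003,0,0.0068,-0.122,-0.003,0])

```text
time: 21.92
tool_pos: [0.4764, -0.0506, 0.097]
tcp_rot: [0.088, 3.138, 0.002]
wrist_force: [8.1, 2.5, -10.8]
width: 0.164
grip_force: 29.1
```

```bash
python3 e.py; python3 - <<'E'
from h import *
c=viewer.read_camera("scene");w=viewer.read_camera("wrist");save("pics/m1.png",np.hstack([cv2.resize(c["image"][130:250,190:350],(400,300),interpolation=cv2.INTER_CUBIC),cv2.resize(w["image"],(400,300))]))
E
```

```text
t 21.93 stand x -0.1334 y 0.1507 z 0.0970  Fy 3.00 Fx 7.94 Fz -10.85 w 0.164
```

View pics/m1.png

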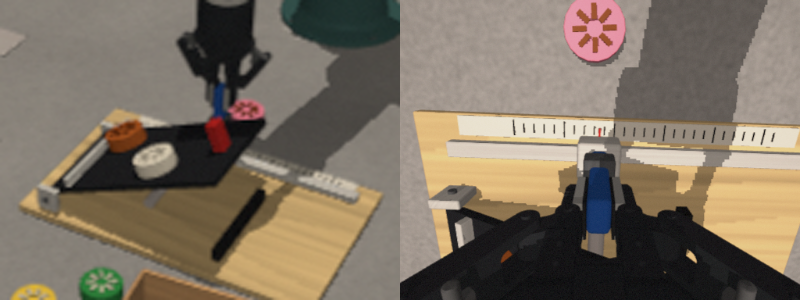

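Slope confirmed: the rail's yaw is about -0.097. I relax the side loads and advance 20 mm, and estimate the rod height from the earlier scene crop to predict the contact.

>>> step_arm(series=[-0.001,-0.003,0.0014,0,-0.001,-0.008,0.0014,0,-0.0007,-0.013,0.0014,0,-0.0005,-0.017,0.0014,0,-0.0003,-0.02,0.0014,0,-0.0003,-0.02,0.0014,0])

```text
time: 22.78
tool_pos: [0.4745, -0.0707, 0.097]
tcp_rot: [-0.085, -3.14, 0.001]
wrist_force: [-1.6, 1.1, 3.3]
width: 0.164
grip_force: 32.2
```

```bash
python3 e.py; python3 - <<'E'
from h import *
# true rail yaw from robot-measured travel; post at measured TCP positions
a=np.array([.4929,.1212]);b=np.array(monitor.read_state()["tool_pos"])[:2];u=(a-b)/np.linalg.norm(a-b)
print("yaw",np.arctan2(-u[0],u[1]),"travel",np.linalg.norm(a-b))
# rod passes through post centre at a, along X=(u1,-u0); project for heights in the scene camera
c=viewer.read_camera("scene");X=np.array([u[1],-u[0]])
for z in(.066,.070,.074,.078):
    P=[proj(c,[*(a+X*k),z]) for k in(.02,.2)];d=(P[1]-P[0])/np.linalg.norm(P[1]-P[0]);n=np.array([-d[1],d[0]])
    print(z,[round(float((np.array(q)-P[0])@n),2) for q in((300.3,228.4),(311,212.5))],np.round(P,1).tolist())
E
```

```text
t 22.77 stand x -0.1341 y 0.1305 z 0.0970  Fy 1.02 Fx -1.65 Fz 3.31 w 0.164
yaw -0.09543173072102484 travel 0.19279713320659458
0.066 [0.07, 0.3] [[321.9, 197.2], [299.9, 229.1]]
0.07 [-0.42, -0.17] [[322.0, 196.2], [300.0, 228.1]]
0.074 [-0.91, -0.65] [[322.2, 195.3], [300.1, 227.1]]
0.078 [-1.41, -1.12] [[322.3, 194.3], [300.2, 226.1]]
```

>>> step_arm(series=[0.0,-0.001,0.0004,0,0.0,-0.002,0.0004,0,0.0,-0.003,0.0004,0,0.0,-0.003,0.0004,0])

```text
time: 23.32
tool_pos: [0.4743, -0.073, 0.0969]
tcp_rot: [-0.085, -3.14, -0.0]
wrist_force: [-4.1, 3.4, 7.2]
width: 0.163
grip_force: 32.8
```

```bash
python3 e.py
```

```text
t 23.32 stand x -0.1341 y 0.1282 z 0.0969  Fy 3.18 Fx -4.30 Fz 7.22 w 0.163
```

>>> step_arm(series=[0.0007,-0.0007,-0.0009,0,0.0007,-0.0014,-0.0009,0,0.0007,-0.002,-0.0009,0,0.0007,-0.002,-0.0009,0])

```text
time: 23.82
tool_pos: [0.474, -0.0752, 0.097]
tcp_rot: [0.085, 3.14, -0.0]
wrist_force: [4.0, 2.5, -6.4]
width: 0.167
grip_force: 31.1
```

>>> step_arm(series=[0.0001,-0.0007,0,0,0.0001,-0.0014,0,0,0.0001,-0.002,0,0,0.0001,-0.002,0,0])

```text
time: 24.32
tool_pos: [0.4738, -0.0772, 0.097]
tcp_rot: [0.085, 3.14, -0.0]
wrist_force: [4.9, 2.1, -6.4]
width: 0.161
grip_force: 31.0
```

>>> step_arm(series=[-0.0002,-0.0007,0.0004,0,-0.0002,-0.0014,0.0004,0,-0.0002,-0.002,0.0004,0,-0.0002,-0.002,0.0004,0])

```text
time: 24.82
tool_pos: [0.4736, -0.0793, 0.097]
tcp_rot: [0.085, 3.14, -0.0]
wrist_force: [3.3, 2.2, -3.9]
width: 0.165
grip_force: 31.4
```

>>> step_arm(series=[0.0001,-0.0007,0,0,0.0001,-0.0014,0,0,0.0001,-0.0018,0,0,0.0001,-0.0018,0,0])

```text
time: 25.32
tool_pos: [0.4735, -0.081, 0.097]
tcp_rot: [0.085, 3.14, -0.0]
wrist_force: [3.0, 2.4, -3.5]
width: 0.169
grip_force: 31.4
```

>>> step_arm(series=[0.0001,-0.0006,0,0,0.0001,-0.0012,0,0,0.0001,-0.0018,0,0,0.0001,-0.0018,0,0])

```text
time: 25.82
tool_pos: [0.4734, -0.0823, 0.097]
tcp_rot: [0.086, 3.14, 0.001]
wrist_force: [3.6, 4.8, -4.5]
width: 0.165
grip_force: 31.1
```

>>> step_arm(series=[0,0,0,0,0,0,0,0])

```text
time: 26.08
tool_pos: [0.4734, -0.0823, 0.097]
tcp_rot: [0.085, 3.14, 0.001]
wrist_force: [4.9, 5.0, -3.6]
width: 0.161
grip_force: 31.2
```

>>> step_arm(series=[0,-0.0003,0,0,0,-0.0003,0,0])

```text
time: 26.32
tool_pos: [0.4734, -0.0823, 0.097]
tcp_rot: [0.086, 3.14, 0.002]
wrist_force: [4.6, 6.0, -3.8]
width: 0.162
grip_force: 31.2
```

```bash
python3 e.py; python3 - <<'E'
from h import *
c=viewer.read_camera("scene");w=viewer.read_camera("wrist");save("pics/m2.png",np.hstack([cv2.resize(c["image"][150:230,195:315],(450,300),interpolation=cv2.INTER_CUBIC),cv2.resize(w["image"],(350,300))]))
E
```

```text
t 26.32 stand x -0.1345 y 0.1189 z 0.0970  Fy 6.27 Fx 4.28 Fz -3.77 w 0.162
```

View pics/m2.png

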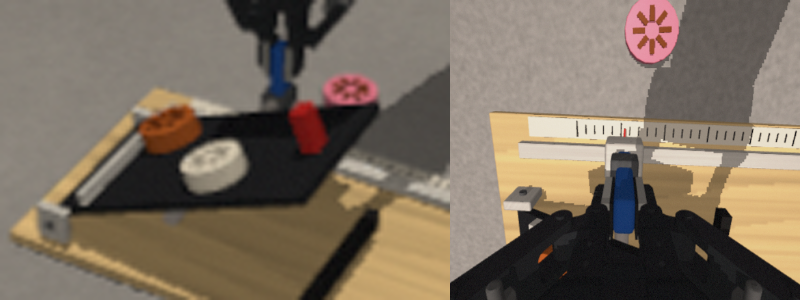

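The contact is confirmed. Another 0.3 mm of command gave no travel and about 1 N more force, so the rod bears at about 3 N over rail friction. The picture shows the rod under the board, the amber puck at the stop and the white one in place. I let go and retreat straight up.

>>> step_arm(series=[0,0,0,0,0,0,0,0,0,0,0,0,0,0,0,0], gripper=0.5)

```text
time: 26.92
tool_pos: [0.4731, -0.0833, 0.0971]
tcp_rot: [-0.085, -3.14, 0.0]
wrist_force: [-0.4, -0.8, -0.3]
width: 0.504
grip_force: 0.0
```

>>> step_arm(series=[0,0,-0.02,0,0,0,-0.05,0,0,0,-0.09,0,0,0,-0.14,0,0,0,-0.17,0,0,0,-0.17,0])

```text
time: 27.68
tool_pos: [0.4751, -0.0836, 0.2704]
tcp_rot: [0.085, 3.134, -0.002]
wrist_force: [0.3, -0.5, -0.3]
width: 0.5
grip_force: 0.0
```

```bash
python3 e.py; python3 - <<'E'
from h import *
c=viewer.read_camera("scene");w=viewer.read_camera("wrist");save("pics/m3.png",np.hstack([cv2.resize(c["image"][150:230,195:315],(450,300),interpolation=cv2.INTER_CUBIC),cv2.resize(w["image"],(350,300))]))
E
```

```text
t 27.68 stand x -0.1328 y 0.1177 z 0.2704  Fy -0.50 Fx 0.35 Fz -0.31 w 0.500
```

View pics/m3.png

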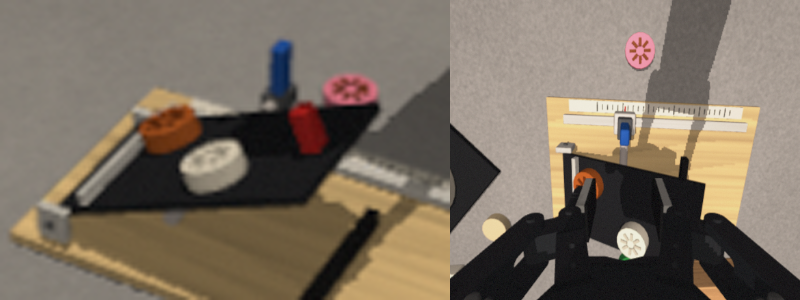

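The gripper is clear. The gauge stands free with its rod under the board, the amber puck is at the stop and the white one is unmoved. I hand the job in.

```bash
python3 -c "
from workcell import job
print(job.finish_job())"
```

```text
the job is handed in; nothing more can be done
None
```

The job is handed in: the waxed puck slipped at about 0.43 rad and slid to the stop, the raw puck stayed put, the board was left at that tilt, and the gauge rod was released bearing on its underside with about 3 N.

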